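# Load the test head and start it with the key pair

### The arm

A 7-joint arm with a two-finger parallel gripper is mounted at the origin on the work surface. World frame = base frame: x ahead of the robot, y to its left, z up, the work surface at z = 0. Lengths are in m, angles in rad, forces in N, time in s.
With the tool pointing down it reaches from about 0.4 to 0.875 m from the base axis. Payload 19.3 kg.
Tool frame: the origin (TCP) lies at the very end of the fingers, on their centre line; the grasp point (between the pads) lies bot.pinch_z behind it (bot.pinch_z is the distance from the TCP to the grasp point, in m); z points along the fingers, y is the line along which they close (so a half turn about z gives the same grasp; the last joint's range is limited). The gripper opens to 85 mm and grips with 20 to 120 N. Pads are 22 mm wide; open, the fingers measure 114 mm over their backs; the gripper's body (76 mm by 85 mm) begins 54 mm behind the grasp point. The pads swing forward as they close: fully open they stand 13 mm farther back than shut.
Start: joints at [1.14, 0.521, -0.036, 1.599, 0.021, 1.021, -0.113], TCP at [0.221, -0.585, 0.231] pointing down, gripper open.
Joint ranges: [-2.91, 2.91], [-0.3, 2.13], [-1.5, 1.42], [0.17, 2.43], [-1.26, 4.41], [0.16, 1.93], [-2.52, 2.52]. Speed limits (rad/s): [1.89, 1.89, 2.39, 2.39, 3.01, 3.01, 3.01].

### API

Orientations are given as [roll, pitch, yaw] about the fixed x, y, z axes, in that order (R = Rz(yaw) Ry(pitch) Rx(roll)).
In Python, from workcell import bot, grab_frame, ticket gives the robot as it stands.
- The arm moves only by the tool arm_command, never from a script. Its argument "commands" is a list of rows, each a list of 3 entries, a list of its own where there are three numbers: the shift along the world's x, y, z in mm, then the turn about the world's z in rad, then the gripper command: -1 is fully open, 1 is shut, values between are in proportion. In form: [[[tx, ty, tz], roll, fingers], ...]. A call has 1 to 20 rows; each row shifts and turns the commanded pose from where the row before left it; what a row does not reach is not made up. A row lasts 1/10 s, in which the tool goes at most 50 mm and 8.59 degrees, less where a joint would pass 70% of its speed; a pose out of reach is approached as far as the arm can. A call with a gripper value outside its range is refused whole. The fingers move at their own pace and stop on an object; "newtons" is the grip in N (left out, the last holds). Time passes only in rows, so rows that do not move let the fingers close. It gives the time, the measured TCP pose, the force, the opening and the grip force at its end, in the units of the state.
- bot.observe(): the state, without advancing time (a new reading comes with each control period).
- grab_frame(name): name is "scene" or "top" or "wrist"; returns a dict with "image" (480x640x3 uint8, red, green, blue), "vertical_fov" (degrees; the focal length in pixels is half the picture's height over the tangent of half this angle, whatever the lens; pixels are square), "cx", "cy" (the principal point, pixels), "R" (3x3) and "t" (3): a world point X has camera coordinates R X + t. Camera axes: x right, y down, z forward; pixel columns grow to the right and rows downward; lengths in m; the calibration is good to about 2 mm. The wrist camera is an equidistant fisheye: a pixel r from the principal point sees the ray r / f radians off the axis. A picture is of the moment at which its call begins. There is no depth.
- ticket.job_done(): hands the job in; it is judged then, once.
The state is a dict: "clock": time; "qpos": joint angles; "qd": joint speeds; "joint_efforts": joint torques, N m; "position": TCP position; "tool_rot": TCP orientation; "force": force on the tool from outside, world axes, zero at the start; "moment": the same for the moment, N m; "grip_width": finger opening in m; "finger_force": force on a finger pad.
Only numpy, scipy, OpenCV 4.12 (cv2) and the standard library are available. Lean on these libraries where they do the work, as an engineer would, in place of code of your own. Each camera call takes 0.05 s, during which the arm holds its last target. There are 200 camera calls.

### The job

Push the sample carrier along its lane into the test head until it is fully home against the stop; push only, never lift it. Then press the two large round start keys on the station together, one fingertip on each, keep both fully down for two seconds, and let go. Leave the small square menu keys and everything else on the table alone.

Things in the scene. Friction and masses are not known exactly. Their poses are not given: they have to be found in the camera images.
- test_head: test head, bolted down, left or right of the station: dark steel base plate 170 (x) x 110 (y) x 10 mm with a grey hood over x = +25 to +85 mm, 62 mm tall above the table. Origin: centre of the plate's underside, on the table; +x runs along the lane into the hood; z up. Lane floor: the plate's top, z = 10 mm; lane 50 mm wide, centred on y = 0.
- lane_stop (a point): foot of the stop inside the hood, on the lane's centre line and floor: x = +70 mm, z = 10 mm in the test head's frame. The lane's rails run from x = -85 to +70 mm, stand 7 mm above the lane floor and are 8 mm thick; the hood's mouth (x = +25 mm) is 50 mm wide at the rails and 40 mm high.
- carrier: sample carrier: loose aluminium block 70 (x, along the lane) x 46 (y) x 28 mm tall, three dark round samples in its top, about 0.25 kg. Origin: centre of its underside; axes as the test head's. Slides on the lane floor against friction (1 to 5 N), starting 35 to 80 mm short of home. Home: front face at the stop, origin at x = +35 mm and back face at x = 0 in the test head's frame.
- carrier_back (a point): centre line of the carrier's back face (the -x face, to be pushed towards +x), 18 mm above the lane floor, 11 mm above the rails' tops.
- station: start station, bolted to the table: grey box 110 (x) x 150 (y) x 45 mm tall. Origin: centre of its underside, on the table. Two round start keys stand on its top at x = +18 mm, y = +25 and -25 mm; two small square menu keys (14 mm wide, 8 mm high above the box's top) at x = -36 mm, y = +25 and -25 mm.
- key_left_top (a point): centre of the top face of the start key at the station's +y side: round, black, 28 mm across, in a steel collar 44 mm across and 12 mm high on the box's top. Key top at rest 67 mm above the table, 10 mm above the collar. The two start keys stand 50 mm apart, centre to centre, along the station's y axis.
- key_right_top (a point): the same for the start key at the station's -y side.
- key_left (a joint): travel of the left start key, m: 0 at rest, 0.006 fully down (moves straight down). Spring: starts to move at about 1.5 N, fully down at about 5 N each (10 N for both), springs back when let go.
- key_right (a joint): travel of the right start key, the same.
- menu_left (a joint): travel of the left small menu key, m: 0 at rest, 0.004 down; not to be pressed.
- menu_right (a joint): the same for the right small menu key.
- jar: small closed jar, 40 mm across, 50 mm tall, standing between the two machines; loose bystander, origin at the middle of its underside, not to be disturbed
- weight: brass weight with a neck, 44 mm across, 42 mm tall, in front of the machines; loose bystander, origin at the middle of its underside, not to be disturbed
- foam_block: white foam block 70 x 70 x 50 mm; loose bystander, origin at the middle of its underside, not to be disturbed
- beaker: glass beaker, 66 mm across, 85 mm tall; loose bystander, origin at the middle of its underside, not to be disturbed
- screwdriver: screwdriver, 170 mm long, lying flat; loose bystander, origin at the middle of its underside, not to be disturbed
- canister: blue metal canister, 72 mm across, 110 mm tall, behind the machines; loose bystander, origin at the middle of its underside, not to be disturbed
- red_box: flat red box 90 x 60 x 35 mm; loose bystander, origin at the middle of its underside, not to be disturbed
Things that resemble listed ones, but are neither listed nor needed, are in the scene too. Leave any orange or pink look-alike of the station alone.

How it is judged:
On the way, in this order (a step that is already met when the one before it is completed fails the run):
1. the carrier is pushed fully home in the lane, against the stop (x of carrier in the frame of test_head above 0.0315 m), for 0.2 s.
2. both start keys are held down together for two seconds, the carrier being home (x of carrier in the frame of test_head above 0.0315 m and value of joint each of key_left, key_right above 0.0042 m), for 1.7 s.
At the end, for the whole second after the job is handed in: The carrier lies at rest on the lane floor within 3.5 mm of the stop, and all keys have sprung back up (within 1 mm), after both start keys were down together (over 4.2 of 6 mm) for at least 1.7 s (x of carrier in the frame of test_head above 0.0315 m and linear speed of carrier below 0.01 m/s and z of carrier in the frame of test_head below 0.013 m and value of joint each of key_left, key_right, menu_left, menu_right below 0.001 m); the robot touches nothing.
It fails at once if the carrier is lifted more than 6 mm off the lane floor or tipped over 15 degrees (z of carrier in the frame of test_head above 0.016 m or angle between carrier's own z axis and vertical above 0.26 rad).
It fails at once if a start key is pressed while the carrier is not yet home (x of carrier in the frame of test_head below 0.029 m and value of joint any of key_left, key_right above 0.003 m).
It fails at once if one start key is pressed down alone, the other still up ((value of joint key_left above 0.0042 m and value of joint key_right below 0.001 m) or (value of joint key_right above 0.0042 m and value of joint key_left below 0.001 m)).
It fails at once if a menu key is pressed (value of joint any of menu_left, menu_right above 0.002 m).
It fails at once if a bystander is moved more than 15 mm (distance of any of jar, weight, foam_block, beaker, screwdriver, canister, red_box from where it was at the start of the episode above 0.015 m).
It also fails if it takes over 51 s, if anything falls off the work surface, if the arm or the gripper's body presses on something with over 40 N, if the wrist force passes 120 N, or if a joint passes its speed limit or range.

## Working session

There is one attempt and no reset: what is moved stays moved. The work goes in short steps, Python scripts to look and compute and a tool call to move; the robot and the scene stay as the last step left them, time stands still between calls to the robot, and variables do not carry over. Pictures are saved under pics/ and viewed, at most 10 in all, crops included, and the job is handed in when it is done.

Besides the shell and the picture viewer there is one more tool, called after "Emit:" as name(argument=value, ...), one argument or row to a line, values as JSON. arm_command: Moves the arm, as the interface text tells. Its arguments: {"type":"object","properties":{"commands":{"type":"array"},"newtons":{"type":"number"}},"required":["commands"]}

```bash
mkdir -p pics
python3 - <<'E'
from workcell import bot, grab_frame
import cv2
for n in("scene","top"):
    f=grab_frame(n); cv2.imwrite(f"pics/{n}0.png",f["image"][:,:,::-1]); print(n,f["vertical_fov"],f["cx"],f["cy"],f["R"],f["t"])
o=bot.observe(); print(o["clock"],o["position"],o["tool_rot"],o["force"],o["grip_width"],bot.pinch_z)
E
```

```text
scene 47.28550094475292 321.836373074241 231.1151159714693 [[ 6.86283864e-01  7.27333715e-01  3.53318136e-04]
 [ 5.54673011e-01 -5.23053577e-01 -6.47111123e-01]
 [-4.70480933e-01  4.44297898e-01 -7.62395612e-01]] [-0.32041583 -0.22146449  1.49412701]
top 53.828050579227536 319.4188497737208 238.79782533089266 [[ 0.02906683 -0.9995757  -0.00188064]
 [-0.98017691 -0.02813375 -0.19611659]
 [ 0.19598046  0.00754385 -0.98057878]] [-0.00390542  0.48853459  1.28540115]
0.1 [ 0.2205025  -0.58450449  0.23079602] [-3.14060601e+00  7.41180757e-05  3.60780624e-01] [-0.71563095 -0.0623217   0.34161706] 0.08570665829489758 0.0187
```

View pics/scene0.png

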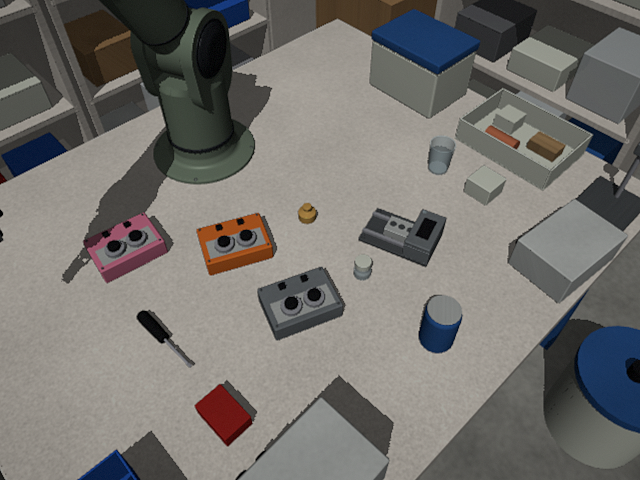

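View pics/top0.png

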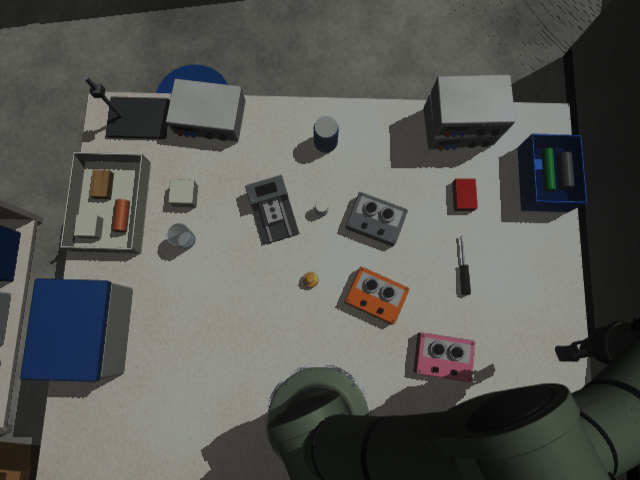

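The grey station is at about (376,218) in the top view. The test head is at about (272,210) with its hood at the upper end, and the carrier is mid-lane. The pink and orange stations are decoys. I'll zoom in for exact pixels.

Run:
```python
import cv2
a=cv2.imread("pics/top0.png")[165:255,235:415]
b=cv2.imread("pics/scene0.png")[200:340,250:450]
cv2.imwrite("pics/ztop.png",cv2.convertScaleAbs(cv2.resize(a,None,fx=4.4,fy=4.4,interpolation=cv2.INTER_CUBIC),alpha=1.5))
cv2.imwrite("pics/zsc.png",cv2.convertScaleAbs(cv2.resize(b,None,fx=4,fy=4,interpolation=cv2.INTER_CUBIC),alpha=1.5))
```

```text
(no output)
```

View pics/ztop.png

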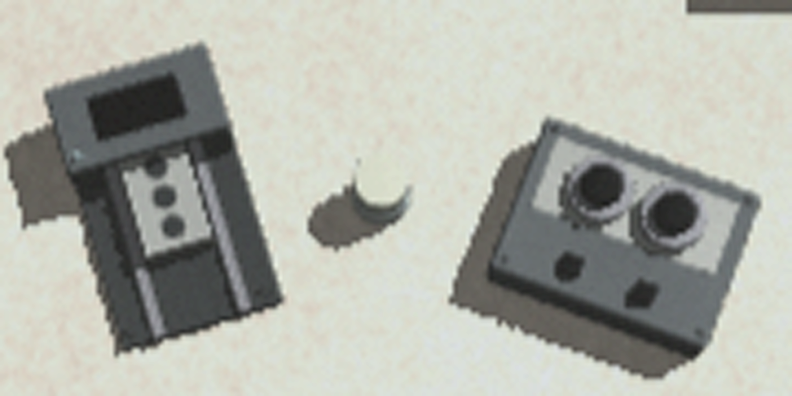

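View pics/zsc.png

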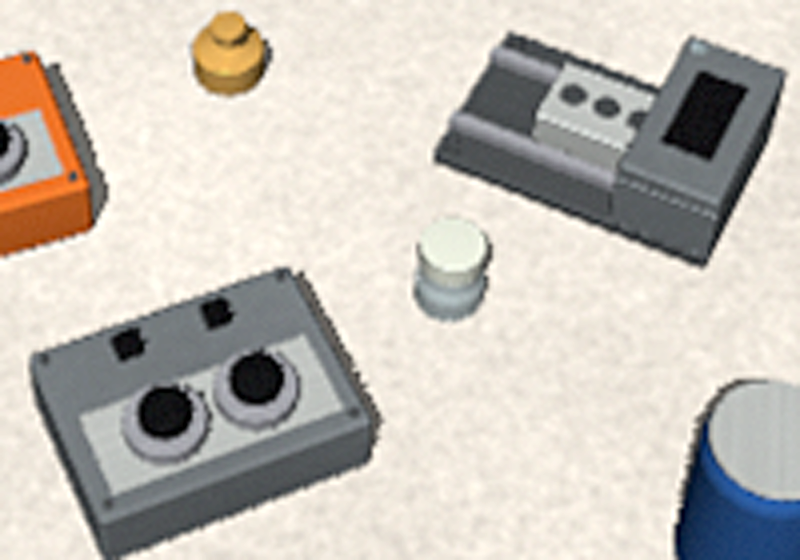

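The top zoom shows the key tops at (603,186) and (671,213). The hood corners are (45,93), (205,43), (231,125) and (76,172), and the plate's rear corners are (118,352) and (283,300). In the scene zoom the keys are at (165,412) and (257,378), and the carrier's back is visible at the left end of the lane.

```bash
cat > h.py <<'E'
import numpy as np
C={'top':(53.828050579227536,319.4188,238.7978,[[0.02906683,-0.9995757,-0.00188064],[-0.98017691,-0.02813375,-0.19611659],[0.19598046,0.00754385,-0.98057878]],[-0.00390542,0.48853459,1.28540115]),
'scene':(47.28550094475292,321.8364,231.1151,[[6.86283864e-01,7.27333715e-01,3.53318136e-04],[5.54673011e-01,-5.23053577e-01,-6.47111123e-01],[-4.70480933e-01,4.44297898e-01,-7.62395612e-01]],[-0.32041583,-0.22146449,1.49412701])}
def ray(c,u,v):
    fov,cx,cy,R,t=C[c];R=np.array(R);t=np.array(t);f=240/np.tan(np.radians(fov/2))
    d=R.T@np.array([(u-cx)/f,(v-cy)/f,1]);return -R.T@t,d/np.linalg.norm(d)
def z(c,u,v,h):
    if c=='top':u,v=(u+.5)/4.4+234.5,(v+.5)/4.4+164.5
    else:u,v=(u+.5)/4+249.5,(v+.5)/4+199.5
    o,d=ray(c,u,v);return o+d*(h-o[2])/d[2]
E
python3 - <<'E'
from h import *
np.set_printoptions(precision=4,suppress=True)
def p(n,c,pts,h):
    r=[z(c,*q,h)[:2] for q in pts];print(n,c,*r)
    return np.array(r)
kt=p('keys','top',[(603,186),(671,213)],.067);ks=p('keys','scene',[(257,378),(165,412)],.067)
for k in(kt,ks):
    d=k[0]-k[1];print(np.linalg.norm(d),np.arctan2(d[1],d[0])-np.pi/2)
for c,pts in(('top',[(45,93),(205,43),(231,125),(76,172)]),('scene',[(783,72),(713,208),(616,181),(690,40)])):
    r=p('hood',c,pts,.062); 
    print(r.mean(0),[np.linalg.norm(r[i]-r[i-1]) for i in range(4)])
b=p('rear','top',[(118,352),(283,300)],.0);b2=p('rear','scene',[(510,33),(437,155)],.01)
for r in(b,b2):d=r[0]-r[1];print(np.linalg.norm(d),np.arctan2(d[1],d[0]),r.mean(0))
p('carr back','top',[(139,252),(212,236)],.038)
p('carr back','scene',[(565,65),(538,112)],.038)
p('jar','top',[(382,180)],.05);p('jar','scene',[(454,245)],.05)
E
```

```text
keys top [ 0.5806 -0.1344] [ 0.564 -0.178]
keys scene [ 0.5831 -0.1319] [ 0.5665 -0.1792]
0.04659975185460598 -0.36408182698908886
0.050138860439022215 -0.33873499871505075
hood top [0.6341 0.2276] [0.671  0.1252] [0.6159 0.1059] [0.5816 0.2044]
[0.6257 0.1658] [np.float64(0.05733844357808499), np.float64(0.10879524063616378), np.float64(0.05839067145730367), np.float64(0.10429536508281188)]
hood scene [0.6334 0.2305] [0.6693 0.1247] [0.6209 0.1007] [0.581 0.211]
[0.6262 0.1667] [np.float64(0.055916003911772615), np.float64(0.11166786273032478), np.float64(0.05407225459374156), np.float64(0.11725817443835046)]
rear top [0.4759 0.1793] [0.5143 0.0712]
rear scene [0.4758 0.1776] [0.5127 0.0755]
0.11471358047990762 1.9119877803232574 [0.4951 0.1252]
0.10846498688969487 1.9176047145962576 [0.4943 0.1266]
carr back top [0.5355 0.1641] [0.5476 0.1171]
carr back scene [0.5316 0.1617] [0.5454 0.1233]
jar top [0.5852 0.0073]
jar scene [0.5847 0.0117]
```

Emit:
arm_command(
  commands=[
    [[22,30,0],0,1],
    [[22,30,0],0,1],
    [[22,30,0],0,1],
    [[22,30,0],0,1],
    [[22,30,0],0,1],
    [[22,30,0],0,1],
    [[22,30,0],0,1],
    [[22,30,0],0,1],
    [[22,30,0],0,1],
    [[22,30,0],0,1],
    [[22,30,0],0,1],
    [[22,30,0],0,1],
    [[22,30,0],0,1],
    [[0,0,0],0,1],
  ],
)

```text
clock: 1.5
position: [0.509, -0.1901, 0.231]
tool_rot: [-3.14, -0.001, 0.367]
force: [-0.7, -0.4, -0.6]
grip_width: -0.0003
finger_force: 0.0
```

```bash
cat >> h.py <<'E'
import cv2
def wrist(name):
    from workcell import grab_frame
    f=grab_frame("wrist");cv2.imwrite(f"pics/{name}.png",cv2.convertScaleAbs(f["image"][:,:,::-1],alpha=1.4));f.pop("image")
    import pickle;pickle.dump(f,open(f"pics/{name}.pkl","wb"))
def wz(name,u,v,h):
    import pickle;f=pickle.load(open(f"pics/{name}.pkl","rb"));F=240/np.tan(np.radians(f["vertical_fov"]/2))
    a,b=u-f["cx"],v-f["cy"];r=np.hypot(a,b);th=r/F
    R=np.array(f["R"]);t=np.array(f["t"]);d=R.T@np.array([a/r*np.sin(th),b/r*np.sin(th),np.cos(th)]);o=-R.T@t
    return o+d*(h-o[2])/d[2]
E
python3 -c "
from h import *
wrist('w1')
from workcell import bot
o=bot.observe();print(o['clock'],o['position'],o['tool_rot'],o['force'],o['grip_width'])"
```

```text
1.55 [ 0.50757072 -0.19255551  0.23093335] [-3.14068979e+00 -6.99175679e-05  3.64607058e-01] [-0.29178536 -0.25353602  0.28838303] 0.00011858678297220016
```

View pics/w1.png

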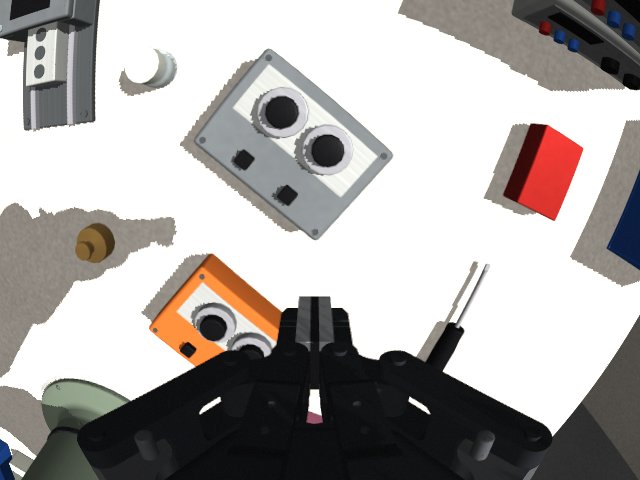

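The wrist view shows the key tops at about (283,112) and (328,150), and the station corners at (269,50), (392,155), (316,239) and (196,138). I'll measure these and continue to the lane.

```bash
python3 -c "
from h import *
np.set_printoptions(precision=4,suppress=True)
g=cv2.cvtColor(cv2.imread('pics/w1.png'),6)
n,_,s,c=cv2.connectedComponentsWithStats((g[85:180,250:360]<45).astype('uint8'))
k=[]
for i in range(1,n):
  if s[i][4]>300: u,v=c[i]+[250,85];k.append(wz('w1',u,v,.067)[:2]);print(u,v,s[i],k[-1])
d=k[0]-k[1];print(np.linalg.norm(d),np.arctan2(d[1],d[0])-np.pi/2, (k[0]+k[1])/2)
b=np.array([wz('w1',*q,.045)[:2] for q in[(269,50),(392,155),(316,239),(196,138)]]);print(b,b.mean(0))
"
```

```text
280.4021164021164 112.06481481481481 [ 16  12  31  31 756] [ 0.5815 -0.1315]
325.73566433566435 150.71888111888111 [ 62  50  30  32 715] [ 0.5646 -0.1777]
0.049216262137422355 -0.3515821775755934 [ 0.5731 -0.1546]
[[ 0.6303 -0.1002]
 [ 0.5818 -0.2357]
 [ 0.4831 -0.2006]
 [ 0.5344 -0.0641]] [ 0.5574 -0.1502]
```

Emit:
arm_command(
  commands=[
    [[0,28,0],0,1],
    [[0,28,0],0,1],
    [[0,28,0],0,1],
    [[0,28,0],0,1],
    [[0,28,0],0,1],
    [[0,28,0],0,1],
    [[0,28,0],0,1],
    [[0,28,0],0,1],
    [[0,28,0],0,1],
    [[0,28,0],0,1],
    [[0,28,0],0,1],
    [[0,0,0],0,1],
    [[0,0,0],0,1],
  ],
)

```text
clock: 2.85
position: [0.5065, 0.1125, 0.2311]
tool_rot: [3.141, 0.001, 0.361]
force: [-0.6, -0.4, -0.3]
grip_width: 0.0003
finger_force: 0.0
```

```bash
python3 -c "
from h import *
wrist('w2')
from workcell import bot
o=bot.observe();print(o['clock'],o['position'],o['tool_rot'],o['force'],o['grip_width'])"
```

```text
2.9 [0.50659844 0.11194382 0.23112489] [3.14110470e+00 5.47165857e-04 3.59686879e-01] [-0.61778029  0.50721217  1.01530045] -0.00013676457198558576
```

View pics/w2.png

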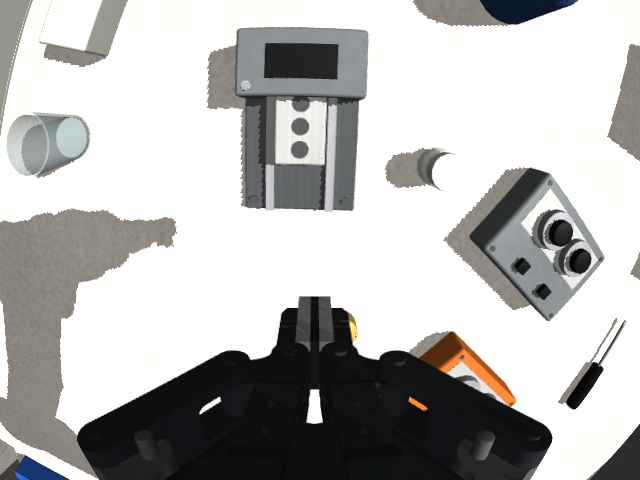

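The wrist view shows the hood corners at (237,28), (367,30), (368,97) and (236,96). The plate's rear corners are (246,208) and (354,210). The carrier's back top edge runs from (276,163) to (324,165).

```bash
python3 -c "
from h import *
np.set_printoptions(precision=4,suppress=True)
W=lambda q,h:wz('w2',*q,h)[:2]
h=np.array([W(q,.062) for q in[(237,29),(367,30),(368,97),(236,96)]]);r=np.array([W(q,.01) for q in[(246,208),(354,209)]]);c=np.array([W(q,.038) for q in[(276,163),(324,164)]])
for a in(h,r,c):
  d=a[0]-a[1];print(a.mean(0),np.linalg.norm(d),np.arctan2(d[1],d[0])-np.pi/2)
y=.34;e=np.array([np.cos(y),np.sin(y)]);n=np.array([-e[1],e[0]])
o1=h.mean(0)-.055*e;o2=r.mean(0)+.085*e;print(o1,o2);o=(o1+o2)/2
d=c.mean(0)-o;print('back in lane',d@e,d@n)
s=o+e*(-.062);print('TCP start',s,'home tcp',o-.011*e)
"
```

```text
[0.6258 0.1694] 0.10789774609330756 0.33942157580546595
[0.4941 0.1243] 0.1101312878910223 0.3483707039121233
[0.5407 0.1401] 0.04368441825763684 0.3338593619982426
[0.574 0.151] [0.5742 0.1526]
back in lane -0.03541967616136752 4.0872817542032056e-05
TCP start [0.5156 0.1312] home tcp [0.5637 0.1482]
```

Emit:
arm_command(
  commands=[
    [[6,18,0],-0.02,1],
    [[0,0,-30],0,1],
    [[0,0,-40],0,1],
    [[0,0,-40],0,1],
    [[0,0,-40],0,1],
    [[0,0,-30],0,1],
    [[0,0,-15],0,1],
    [[0,0,-10],0,1],
    [[0,0,0],0,1],
    [[0,0,0],0,1],
    [[0,0,0],0,1],
  ],
)

```text
clock: 4.0
position: [0.5132, 0.1311, 0.0273]
tool_rot: [3.141, -0.002, 0.34]
force: [-0.2, -1.1, 0.3]
grip_width: 0.0002
finger_force: 0.0
```

Emit:
arm_command(
  commands=[
    [[5.65,2,0],0,1],
    [[5.65,2,0],0,1],
    [[3.8,1.3,0],0,1],
    [[3.8,1.3,0],0,1],
    [[3.8,1.3,0],0,1],
    [[3.8,1.3,0],0,1],
    [[3.8,1.3,0],0,1],
    [[3.8,1.3,0],0,1],
    [[3.8,1.3,0],0,1],
    [[3.8,1.3,0],0,1],
  ],
)

```text
clock: 5.0
position: [0.5547, 0.1458, 0.0263]
tool_rot: [-3.142, -0.0, 0.341]
force: [-3.3, -0.5, -0.4]
grip_width: 0.0002
finger_force: 1.0
```

Emit:
arm_command(
  commands=[
    [[1.9,0.7,0],0,1],
    [[1.9,0.7,0],0,1],
    [[1.9,0.7,0],0,1],
    [[0.9,0.3,0],0,1],
    [[0,0,0],0,1],
  ],
)

```text
clock: 5.5
position: [0.5612, 0.1482, 0.0263]
tool_rot: [-3.141, -0.001, 0.341]
force: [-0.7, -0.7, 0.2]
grip_width: -0.0
finger_force: 0.0
```

Emit:
arm_command(
  commands=[
    [[0.9,0.3,0],0,1],
    [[0.9,0.3,0],0,1],
    [[0,0,0],0,1],
  ],
)

```text
clock: 5.8
position: [0.5627, 0.1486, 0.0263]
tool_rot: [3.142, 0.0, 0.341]
force: [-2.5, -1.3, 2.3]
grip_width: 0.0002
finger_force: 1.4
```

Emit:
arm_command(
  commands=[
    [[0.9,0.3,0],0,1],
    [[0.9,0.3,0],0,1],
    [[0,0,0],0,1],
  ],
)

```text
clock: 6.1
position: [0.5631, 0.1487, 0.0261]
tool_rot: [3.141, 0.003, 0.341]
force: [-12.7, -2.8, 9.6]
grip_width: 0.0002
finger_force: 6.3
```

Emit:
arm_command(
  commands=[
    [[0.9,0.3,0],0,1],
    [[0.9,0.3,0],0,1],
    [[0,0,0],0,1],
  ],
)

```text
clock: 6.4
position: [0.5632, 0.1487, 0.0259]
tool_rot: [3.141, 0.007, 0.341]
force: [-22.3, -5.5, 18.0]
grip_width: 0.0002
finger_force: 12.0
```

Emit:
arm_command(
  commands=[
    [[-4.7,-1.7,0],0,1],
    [[-9.4,-3.3,0],0,1],
    [[-14,-5,0],0,1],
    [[-14,-5,10],0,1],
    [[0,0,40],0,1],
    [[0,0,40],0,1],
    [[0,0,40],0,1],
    [[0,0,20],0,0.15],
  ],
)

```text
clock: 7.2
position: [0.525, 0.1351, 0.1796]
tool_rot: [3.141, -0.004, 0.341]
force: [-0.2, 0.0, 0.0]
grip_width: 0.0134
finger_force: 0.0
```

```bash
python3 -c "
from h import *
wrist('w3')
a=cv2.imread('pics/w3.png')
cv2.imwrite('pics/w3c.png',cv2.resize(a[0:300,150:550],None,fx=2,fy=2))
from workcell import bot
o=bot.observe();print(o['clock'],o['position'],o['tool_rot'],o['force'],o['grip_width'])"
```

```text
7.25 [0.52588359 0.13533355 0.18137525] [ 3.14118537 -0.00669193  0.34047817] [1.02300929 0.95541073 4.55899319] 0.020484786402109236
```

View pics/w3c.png

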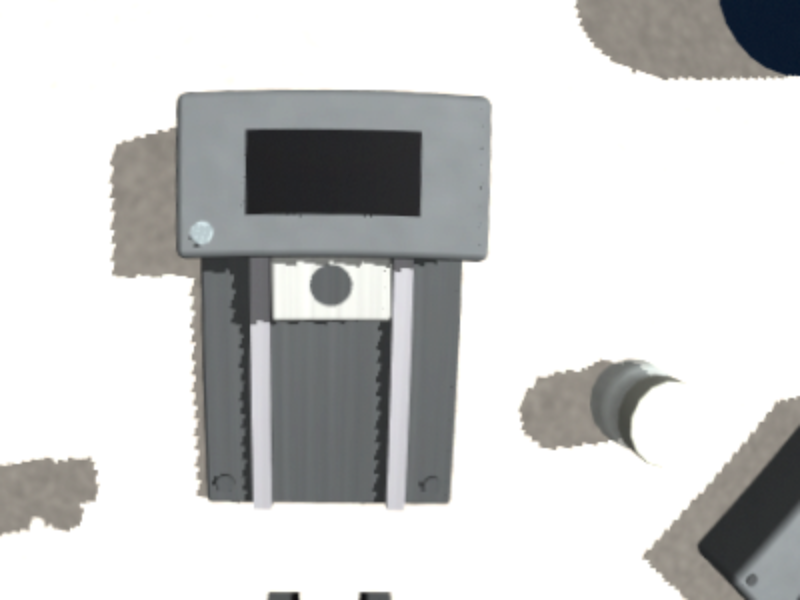

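The carrier has gone under the hood, with its back edge at crop (330,320) and the plate's rear edge at (328,502). I'll check the distance between them, which should be 85 mm when home.

```bash
python3 -c "
from h import *
a=wz('w3',315,160,.038);b=wz('w3',314,250.5,.01);h=wz('w3',316,128.5,.062);print(a,b,np.linalg.norm((a-b)[:2]),np.linalg.norm((h-a)[:2]))"
```

```text
[0.57344101 0.15246538 0.038     ] [0.49373823 0.12507496 0.01      ] 0.08427792632282358 0.024978232186321715
```

Emit:
arm_command(
  commands=[
    [[0,-20,0],-0.1,0.15],
    [[5,-25,0],-0.1,0.15],
    [[5,-25,0],-0.1,0.15],
    [[5,-25,0],-0.1,0.15],
    [[5,-25,0],-0.1,0.15],
    [[5,-25,0],-0.1,0.15],
    [[5,-25,0],-0.094,0.15],
    [[5,-25,0],0,0.15],
    [[5,-25,0],0,0.15],
    [[5,-25,0],0,0.15],
    [[5,-25,0],0,0.15],
    [[3,-20,0],0,0.15],
    [[0,0,0],0,0.15],
    [[0,0,0],0,0.15],
  ],
)

```text
clock: 8.65
position: [0.5769, -0.1552, 0.176]
tool_rot: [-3.141, 0.0, -0.354]
force: [-0.2, 0.1, 0.7]
grip_width: 0.0362
finger_force: 0.0
```

Emit:
arm_command(
  commands=[
    [[-3.4,0,-10],0,0.15],
    [[0,0,-30],0,0.15],
    [[0,0,-30],0,0.15],
    [[0,0,-20],0,0.15],
    [[0,0,-10],0,0.15],
    [[0,0,0],0,0.15],
    [[0,0,0],0,0.15],
  ],
)

```text
clock: 9.35
position: [0.5741, -0.1549, 0.0769]
tool_rot: [-3.141, -0.001, -0.353]
force: [0.7, -0.5, 0.7]
grip_width: 0.0367
finger_force: 0.0
```

```bash
python3 -c "
from h import *
wrist('w4')
a=cv2.imread('pics/w4.png')
cv2.imwrite('pics/w4c.png',cv2.resize(a[180:420,160:480],None,fx=2.5,fy=2.5))"
```

```text
(no output)
```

View pics/w4c.png

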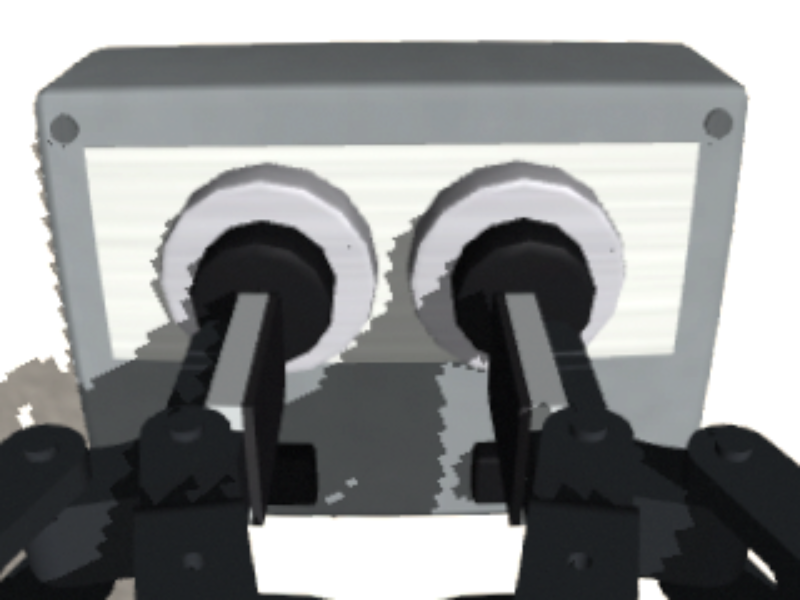

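Both fingertips are over their keys, at (255,295) and (520,295) in the crop, against key centres (262,290) and (523,290). I'll press slowly.

Emit:
arm_command(
  commands=[
    [[0,0,-2],0,0.15],
    [[0,0,-2],0,0.15],
    [[0,0,-2],0,0.15],
    [[0,0,-2],0,0.15],
    [[0,0,-2],0,0.15],
    [[0,0,0],0,0.15],
  ],
)

```text
clock: 10.0
position: [0.5738, -0.1552, 0.0661]
tool_rot: [-3.142, 0.0, -0.353]
force: [-0.8, -1.2, -0.2]
grip_width: 0.0366
finger_force: 0.0
```

Emit:
arm_command(
  commands=[
    [[0,0,-2],0,0.15],
    [[0,0,-2],0,0.15],
    [[0,0,0],0,0.15],
  ],
)

```text
clock: 10.3
position: [0.5739, -0.1552, 0.0623]
tool_rot: [-3.142, -0.0, -0.353]
force: [-1.0, -0.0, 6.7]
grip_width: 0.0362
finger_force: 3.5
```

Emit:
arm_command(
  commands=[
    [[0,0,-2],0,0.15],
    [[0,0,-2],0,0.15],
    [[0,0,0],0,0.15],
  ],
)

```text
clock: 10.6
position: [0.574, -0.1552, 0.0598]
tool_rot: [-3.142, -0.001, -0.354]
force: [-9.7, 2.2, 30.9]
grip_width: 0.0364
finger_force: 15.4
```

Emit:
arm_command(
  commands=[
    [[0,0,-1],0,0.15],
    [[0,0,-1],0,0.15],
    [[0,0,0],0,0.15],
  ],
)

```text
clock: 10.9
position: [0.5741, -0.1553, 0.0594]
tool_rot: [-3.142, -0.001, -0.354]
force: [-19.8, 5.4, 62.7]
grip_width: 0.0365
finger_force: 31.6
```

Emit:
arm_command(
  commands=[
    [[0,0,0],0,0.15],
    [[0,0,1.5],0,0.15],
    [[0,0,0],0,0.15],
    [[0,0,0],0,0.15],
    [[0,0,0],0,0.15],
    [[0,0,0],0,0.15],
    [[0,0,0],0,0.15],
    [[0,0,0],0,0.15],
    [[0,0,0],0,0.15],
    [[0,0,0],0,0.15],
    [[0,0,0],0,0.15],
    [[0,0,0],0,0.15],
  ],
)

```text
clock: 12.1
position: [0.574, -0.1552, 0.0596]
tool_rot: [-3.142, -0.001, -0.353]
force: [-13.9, 3.4, 39.8]
grip_width: 0.0364
finger_force: 19.9
```

Emit:
arm_command(
  commands=[
    [[0,0,0],0,0.15],
    [[0,0,0],0,0.15],
    [[0,0,0],0,0.15],
    [[0,0,0],0,0.15],
    [[0,0,0],0,0.15],
    [[0,0,0],0,0.15],
    [[0,0,0],0,0.15],
    [[0,0,0],0,0.15],
    [[0,0,0],0,0.15],
    [[0,0,0],0,0.15],
  ],
)

```text
clock: 13.1
position: [0.574, -0.1552, 0.0597]
tool_rot: [-3.142, -0.001, -0.353]
force: [-12.5, 3.0, 39.8]
grip_width: 0.0361
finger_force: 19.9
```

Emit:
arm_command(
  commands=[
    [[0,0,3],0,0.15],
    [[0,0,4],0,0.15],
    [[0,0,10],0,0.15],
    [[0,0,30],0,0.15],
    [[0,0,40],0,0.15],
    [[0,0,30],0,0.15],
    [[0,0,0],0,0.15],
    [[0,0,0],0,0.15],
    [[0,0,0],0,0.15],
  ],
)

```text
clock: 14.0
position: [0.5733, -0.155, 0.1739]
tool_rot: [3.141, 0.001, -0.353]
force: [-0.9, 0.0, -0.5]
grip_width: 0.0363
finger_force: 0.0
```

```bash
python3 -c "
from workcell import bot,ticket
o=bot.observe();print(o['clock'],o['position'],o['force'])
print(ticket.job_done())"
```

```text
14.0 [ 0.57329064 -0.15500332  0.17392987] [-0.93765744  0.04410108 -0.5455221 ]
the job is handed in; nothing more can be done
None
```

I pushed the carrier home against the stop (measured within about 1 mm), held both start keys down together for about 2.5 s, released them and handed the job in at 14.0 s; the hand-in returned no verdict.

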